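# Start the music on the TV bench

### The arm

A 7-joint arm with a two-finger parallel gripper is mounted at the origin on the work surface. World frame = base frame: x ahead of the robot, y to its left, z up, the work surface at z = 0. Lengths are in mm, angles in rad, forces in N, time in s.
With the tool pointing down it reaches from about 350 to 900 mm from the base axis. Payload 8.1 kg.
Tool frame: the origin (TCP) lies midway between the tips of the shut fingers; the grasp point (between the pads) lies 19 mm behind it; z points along the fingers, y is the direction in which the jaws open and shut (so a half turn about z gives the same grasp; the last joint's range is limited). The gripper opens to 85 mm and grips with 20 to 120 N. Pads are 22 mm wide; open, the fingers measure 114 mm over their backs; the gripper's body (76 mm by 85 mm) begins 54 mm behind the grasp point. The pads swing forward as they close: fully open they stand 13 mm farther back than shut.
Start: joints at [-1.312, 0.434, 0.025, 1.573, -0.012, 1.134, -0.075], TCP at [221.251, 584.542, 231.323] pointing down, gripper open.
Joint ranges: [-2.62, 2.62], [-0.44, 2.09], [-1.27, 1.32], [0.08, 2.57], [-1.32, 4.46], [0.12, 2], [-2.74, 2.74]. Speed limits (rad/s): [2.22, 2.22, 3.01, 3.01, 3.14, 3.14, 3.14].

### API

Orientations are given as a unit quaternion [w, x, y, z].
In Python, from workcell import readout, vision, order gives the robot as it stands. The module is installed in compiled form; this text tells all that it offers.
- The arm moves only by the tool drive_tool, never from a script. Its argument "increments" is a list that holds one entry, the list of rows, each a list of 5 numbers: the finger opening in cm, from 0 to 8.54, then the shift along the tool's x, y, z in cm, then the turn about the tool's z in rad. A call has 1 to 8 rows; each row is the pose to reach, as a shift and turn from the pose measured when the call began, along the tool's axes at that moment; what a row does not reach only later rows make up. A row lasts 1/8 s, in which the tool goes at most 62.5 mm and 10.7 degrees, less where a joint would pass 70% of its speed; a pose out of reach is approached as far as the arm can. A call with a gripper value outside its range is refused whole. The fingers move at their own pace and stop on an object; "newtons" is the grip in N (left out, the last holds). Time passes only in rows, so rows that repeat a pose let the fingers close. It gives the time, the measured TCP pose, the force and the opening at its end, in the units of the state.
- readout.get_state(): the state, without advancing time (a new reading comes with each control period).
- vision.camera(name): name is "scene" or "top" or "wrist"; returns the picture (384x512x3 uint8, red, green, blue); there is no depth.
- vision.get_calibration(name): a dict with "K" (3x3 intrinsics, pixels), "k1" (the pictures are not rectified: a ray, as slopes to the right and down, at radius r is drawn at 1 + k1 r^2 times it, then the intrinsics apply), "xyz" and "orientation" of the camera in the world. Camera axes: x right, y up, looking along -z (the intrinsics and any distortion apply to the point x, -y, -z); pixel columns grow to the right and rows downward; lengths in mm; the calibration is good to about 2 mm. A picture is of the moment at which its call begins: read the wrist's pose just before it. get_calibration takes no time and is no camera call; for the wrist camera it gives the pose at the moment of the call.
- order.finish_job(): hands the job in, once; it reports no verdict.
The state is a dict: "clock": time; "qpos": joint angles; "dq": joint speeds; "effort": joint torques, N m; "tcp_pos": TCP position; "ee_rot": TCP orientation; "force": force on the tool from outside, world axes, zero at the start; "wrist_torque": the same for the moment, N m; "width": finger opening in mm.
Only numpy, scipy, OpenCV 4.12 (cv2) and the standard library are available. Lean on these libraries where they do the work, as an engineer would, in place of code of your own. Each camera call takes 0.05 s, during which the arm holds its last target.

### The job

Get the music going on the TV bench, in this order: switch on the white power strip by pressing down the raised half of its red rocker (the half next to the sockets), then press the green power key on the amplifier fully in so it stays in, then press the yellow key on the purple hand control fully in for a moment and let it come back up. Press no other key, only touch the hand control where it lies without picking it up or pushing it along, and leave everything else on the bench where it stands.

Things in the scene. Friction and masses are not known exactly. Their poses are not given: they have to be found in the camera images.
- strip: White power strip, fixed to the bench: 220 long (its x) x 56 wide x 36 mm high; origin at the centre of its underside. Two grey round sockets on its +x part, one red rocker switch on its -x part.
- rocker_press (a point): Spot to press on the red rocker: on the top surface of its raised half, the half next to the sockets, marked with a white dot; 21 mm from the pivot. The rocker is a tilting plate 66 long (strip x) x 30 mm wide; its pivot, 62 mm from the strip's origin towards strip -x and 46 mm above the bench, lies along the strip's y. At the start this spot is about 55 mm above the bench and sinks about 7 mm when switched on.
- rocker (a joint): Tilt of the red rocker in rad: 0 = off (half next to the sockets raised), 0.32 = fully on (that half pressed down to its stop). It stays where it is left; 2 N on the marked spot tips it, about 4 N nearer the pivot.
- amp: Black compact amplifier, fixed to the bench: 180 (x) x 160 (y) mm, flat top 62 mm above the bench; aluminium front with a round knob on its -x side; origin at the centre of its underside. Two round keys on the top near the front, 76 mm apart along y: green (+y) is power, white (-y) is mute.
- amp_key_top (a point): Centre of the top of the green power key on the amplifier: round, 30 mm across, stands 11 mm above the amplifier's top when out; pressed straight down.
- amp_key (a joint): Depth of the green power key in m: 0 = out, 0.006 = fully in. About 2.5 N pushes it; it stays in when released.
- mute_key_top (a point): Centre of the top of the white mute key on the amplifier, same size as the green one. Not to be pressed.
- mute_key (a joint): Depth of the white mute key in m: 0 = out, 0.006 = in.
- remote: Purple plastic hand control lying loose on the bench, about 0.16 kg: 200 long (its x) x 54 wide x 22 mm high; origin at the centre of its underside. Three round keys 26 mm across in a row along its length, 65 mm apart: white at -x, blue in the middle, yellow at +x; each stands 9 mm above the purple top.
- music_key_top (a point): Centre of the top of the yellow key on the purple hand control; pressed straight down towards the bench.
- music_key (a joint): Depth of the yellow key in m: 0 = out, 0.005 = fully in. A spring returns it; 1.5 N starts it, 4.5 N presses it fully in.
- game_key_top (a point): Centre of the top of the blue middle key on the hand control. Not to be pressed.
- game_key (a joint): Depth of the blue key in m, as for the yellow one.
- tv_key_top (a point): Centre of the top of the white key on the hand control. Not to be pressed.
- tv_key (a joint): Depth of the white key in m, as for the yellow one.
- jar: Glass jar with a steel twist cap, 72 mm across, 92 mm tall; origin at the centre of its underside. Loose bystander, to be left where it stands.
- bowl: Blue ceramic bowl, 130 mm across, 50 mm tall; origin at the centre of its underside. Loose bystander, to be left where it stands.
- ring: Steel ring lying flat, 66 mm across, 18 mm tall; origin at the centre of its underside. Loose bystander, to be left where it stands.
- mug: White mug, 78 mm across plus its handle, 90 mm tall; origin at the centre of its underside. Loose bystander, to be left where it stands.
- book: Blue book lying flat, 190 x 130 x 22 mm; origin at the centre of its underside. Loose bystander, to be left where it stands.
- candle: Amber glass candle cup, 68 mm across, 50 mm tall; origin at the centre of its underside. Loose bystander, to be left where it stands.
- coasters: Stack of round cork coasters, 94 mm across, 31 mm tall; origin at the centre of its underside. Loose bystander, to be left where it stands.
Things that resemble listed ones, but are neither listed nor needed, are in the scene too. There is more than one size of the strip; the one meant has the size given above.

How it is judged:
By the outcome, as a careful person would: the job done as asked, in the order asked, and still so for the second after the job is handed in, with the robot touching nothing.
It also fails if it takes over 58 s, if anything falls off the work surface, if the arm or the gripper's body presses on something with over 40 N, if the wrist force passes 120 N, or if a joint passes its speed limit or range.

## Working session

There is one attempt and no reset: what is moved stays moved. The work goes in short steps, Python scripts to look and compute and a tool call to move; the robot and the scene stay as the last step left them, time stands still between calls to the robot, and variables do not carry over. Pictures are saved under pics/ and viewed, and the job is handed in when it is done.

Besides the shell and the picture viewer there is one more tool, called after "Call:" in YAML: its name, and indented under it one key for each argument. drive_tool: Moves the arm, as the interface text tells. Its arguments: {"type":"object","properties":{"increments":{"type":"array"},"newtons":{"type":"number"}},"required":["increments"]}

```bash
mkdir -p pics
python3 - <<'E'
from workcell import readout, vision
import cv2
print(readout.get_state())
for n in ["scene","top"]:
    im=vision.camera(n); cv2.imwrite(f"pics/{n}0.png",im[:,:,::-1]); print(n,vision.get_calibration(n))
E
```

```text
{'clock': 0.0, 'qpos': array([-1.31158626,  0.43523886,  0.02500385,  1.57412056, -0.01160193,
        1.13398756, -0.07509066]), 'dq': array([-0.0001127 , -0.00093884, -0.00194857, -0.00024285, -0.00135927,
       -0.00020924,  0.00015443]), 'effort': array([ 7.09188189e-04, -6.70476437e+01,  1.02575429e+00, -3.16220784e+01,
        1.57089473e-02,  1.20142149e-02,  6.70570466e-05]), 'tcp_pos': array([221.11795664, 584.02850213, 230.50738485]), 'ee_rot': array([-6.67112499e-05,  1.79963891e-01,  9.83672888e-01, -8.01822933e-04]), 'force': array([ 0.46276645, -0.05502971,  0.35025609]), 'wrist_torque': array([-0.01952609,  0.04766767,  0.05344594]), 'width': 85.51900566439106}
scene {'K': array([[413.12476761,   0.        , 258.89576383],
       [  0.        , 413.12476761, 198.47515887],
       [  0.        ,   0.        ,   1.        ]]), 'k1': -0.14378660094410955, 'xyz': array([874.45442809, 723.01536081, 924.64667426]), 'orientation': array([0.22014965, 0.08448334, 0.36809492, 0.89939025])}
top {'K': array([[399.96668845,   0.        , 254.69450266],
       [  0.        , 399.96668845, 189.19014918],
       [  0.        ,   0.        ,   1.        ]]), 'k1': -0.1193734971971346, 'xyz': array([ 255.90661376,   25.65116539, 1504.81898473]), 'orientation': array([ 0.70854815,  0.06044447, -0.07670666, -0.698872  ])}
```

View pics/scene0.png

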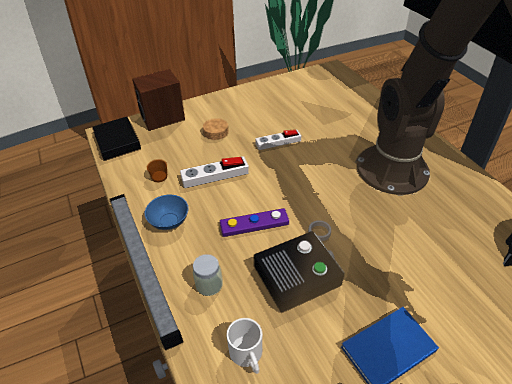

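View pics/top0.png

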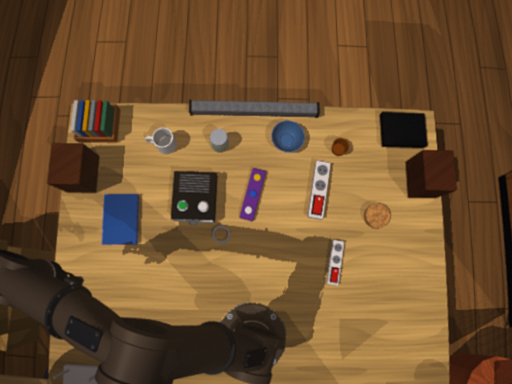

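The top view shows two strips, a large one near (319,190) and a small one near (336,262). It also shows one amplifier at (195,195) with its green key at (182,206) and white key at (203,207). The hand control is at (253,195), with yellow at (257,178), blue at about (253,194) and white at (248,211). Next I'll crop in and measure.

```bash
cat > h.py <<'E'
import numpy as np, cv2
from scipy.spatial.transform import Rotation as R
def rot(q): return R.from_quat([q[1],q[2],q[3],q[0]]).as_matrix()
def D(c): return np.array([c["k1"],0,0,0,0.])
def ray(c,uv):
    p=cv2.undistortPoints(np.array([[uv]],float),c["K"],D(c))[0,0]
    d=rot(c["orientation"])@np.array([p[0],-p[1],-1]); return np.array(c["xyz"]),d
def at(c,uv,z):
    o,d=ray(c,uv); return o+d*(z-o[2])/d[2]
def proj(c,P):
    P=np.atleast_2d(P).astype(float); q=(P-c["xyz"])@rot(c["orientation"]); q=q*[1,-1,-1]
    return cv2.projectPoints(q,np.zeros(3),np.zeros(3),c["K"],D(c))[0][:,0]
E
python3 - <<'E'
import cv2
a=cv2.imread("pics/top0.png")[150:300,160:360]
cv2.imwrite("pics/topc.png",cv2.resize(a,None,fx=4,fy=4,interpolation=cv2.INTER_CUBIC))
b=cv2.imread("pics/scene0.png")[120:310,170:370]
cv2.imwrite("pics/scenec.png",cv2.resize(b,(800//1*200*3//800,570),interpolation=cv2.INTER_CUBIC))
E
```

```text
(no output)
```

View pics/topc.png

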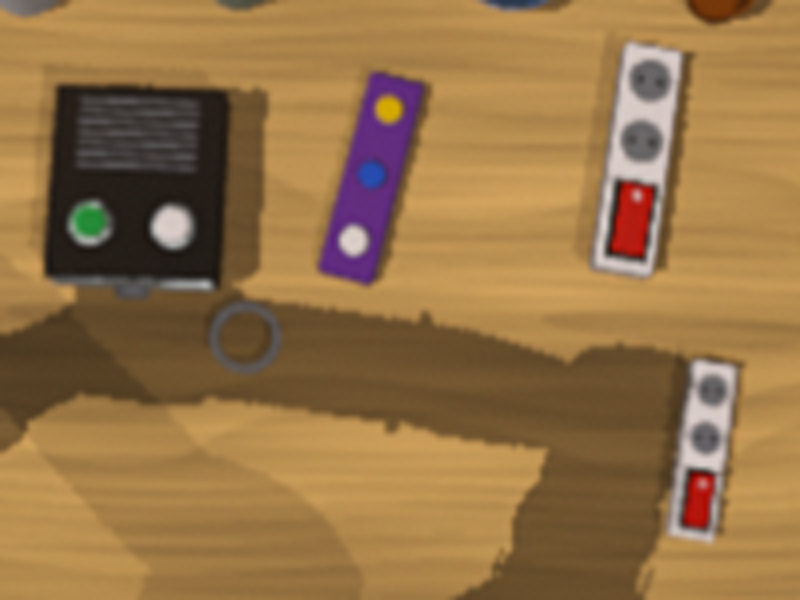

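View pics/scenec.png

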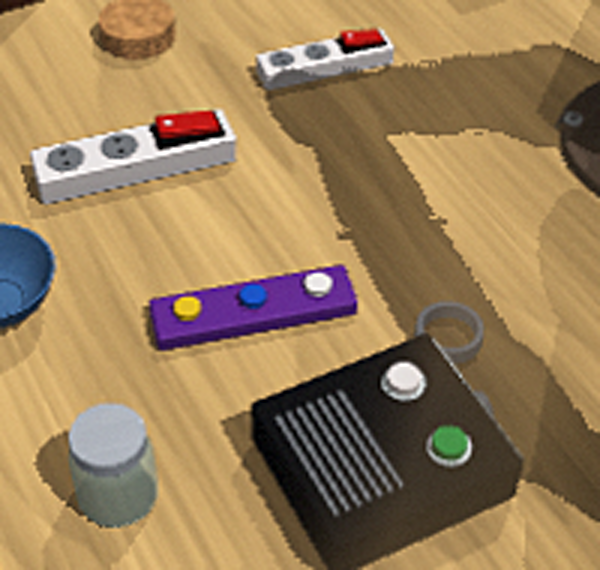

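Run:
```python
from h import *
from workcell import vision
T=vision.get_calibration("top");S=vision.get_calibration("scene")
t=lambda x,y:((x+.5)/4-.5+160,(y+.5)/4-.5+150)
s=lambda x,y:((x+.5)/3-.5+170,(y+.5)/3-.5+120)
def size(c,z):
    P=np.array([at(T,t(*p),z) for p in c])[:,:2]
    e=(P[0]+P[1])/2;f=(P[2]+P[3])/2
    print(np.linalg.norm(e-f),np.linalg.norm(P[0]-P[1]),np.linalg.norm(P[2]-P[3]),(e+f)/2,np.arctan2(*(e-f)[::-1]))
print("big");size([(625,42),(686,50),(651,276),(592,266)],36)
print("small");size([(692,357),(739,364),(713,541),(668,534)],36); size([(692,357),(739,364),(713,541),(668,534)],26)
print("remote");size([(372,73),(428,85),(372,284),(318,269)],22)
print("amp");size([(58,86),(229,90),(216,288),(45,275)],62)
for n,a,b,z in [("dot",(637,195),(168,122),55),("green",(90,221),(450,441),73),("mute",(172,226),(404,379),73),("yellow",(389,109),(187,306),31),("blue",(372,174),(252,295),31),("white",(353,240),(318,283),31)]:
    o1,d1=ray(T,t(*a));o2,d2=ray(S,s(*b))
    A=np.stack([d1,-d2],1);k=np.linalg.lstsq(A,o2-o1,rcond=None)[0]
    p1=o1+k[0]*d1;p2=o2+k[1]*d2
    print(n,at(T,t(*a),z).round(1),at(S,s(*b),z).round(1),((p1+p2)/2).round(1),np.linalg.norm(p1-p2).round(1))
```

```text
big
220.0421881242174 59.26229201092531 55.90282923761619 [ 550.46885467 -250.53185206] -0.1677888017319613
small
163.11998677583537 44.43055565307736 41.84112199585601 [ 279.15803169 -305.63806395] -0.16182951137448423
164.2305387803516 44.73304735637855 42.1259843405763 [ 279.31633178 -307.89354426] -0.16182951137448406
remote
196.54593001927717 54.68849029677195 52.22983171249582 [ 5.30265798e+02 -1.13635896e-01] -0.25484698746148704
amp
180.2968314522746 158.96710077061843 155.95634291406566 [512.76960336 216.66203131] -0.026346944829146637
dot [ 510.6 -244.4   55. ] [ 508.4 -241.9   55. ] [ 509.3 -243.6   54.6] 3.1
green [475.8 256.3  73. ] [475.3 260.7  73. ] [475.  257.9  69.9] 3.3
mute [472.4 181.8  73. ] [475. 187.  73.] [472.8 182.9  67.2] 1.4
yellow [593.7 -14.4  31. ] [592.9 -11.5  31. ] [593.2 -13.9  29.2] 2.3
blue [531.    0.8  31. ] [531.4   4.9  31. ] [530.8   1.4  27.5] 2.0
white [468.3  17.7  31. ] [467.6  20.9  31. ] [467.6  18.5  29.1] 2.5
```

The larger strip measures 220 mm and the smaller one 164 mm, so the larger, at top pixel (319,190), is the one meant. Its white dot is on the half next to the sockets, as described. Next I'll work out the moves to hover above it.

```bash
cat >> h.py <<'E'
def plan(*targets,yaw=None):
    "world targets -> tool shifts in cm from present pose; yaw = wanted tool x azimuth"
    from workcell import readout
    s=readout.get_state(); M=rot(s["ee_rot"]); az=np.arctan2(M[1,0],M[0,0])
    print("t",round(s["clock"],2),"tcp",s["tcp_pos"].round(1),"az",az.round(3),"tilt",M[:,2].round(3),"F",s["force"].round(1),"w",round(s["width"],1))
    for t in targets: print(t,"->",((np.array(t)-s["tcp_pos"])@M/10).round(2))
    if yaw is not None:
        d=(yaw-az+np.pi/2)%np.pi-np.pi/2; print("turn",-d)
E
python3 - <<'E'
from h import *
plan((360,420,230),(480,250,230),(530,100,220),yaw=-0.168)
E
```

```text
t 0.1 tcp [221.1 584.1 230.6] az 2.78 tilt [-0.    -0.001 -1.   ] F [ 0.3 -0.8 -0.7] w 85.2
(360, 420, 230) -> [-18.8  -10.43   0.08]
(480, 250, 230) -> [-36.04 -22.08   0.09]
(530, 100, 220) -> [-46.03 -34.34   1.11]
turn -0.19388875973220676
```

Call:
drive_tool:
  increments:
    - [[6, -4, -2.2, 0, 0], [4, -9, -5, 0, -0.05], [2, -14, -7.8, 0, -0.1], [0, -19, -10.5, 0, -0.15], [0, -24, -13.8, 0, -0.19], [0, -29, -17, 0, -0.19], [0, -33.5, -20.2, 0, -0.19], [0, -36, -22, 0, -0.19]]
  newtons: 40

```text
clock: 1.1
tcp_pos: [481.4, 247.5, 230.8]
ee_rot: [-0.0, 0.088, 0.996, -0.001]
force: [-0.3, 0.2, -0.6]
width: 0.4
```

Run:
```python
from h import *
plan((540,50,200),(520,-200,160),(510.5,-244,160),yaw=-0.168)
```

```text
t 1.1 tcp [481.4 247.5 230.8] az 2.966 tilt [-0.    -0.002 -1.   ] F [-0.3  0.2 -0.6] w 0.4
(540, 50, 200) -> [ -9.22 -18.41   3.13]
(520, -200, 160) -> [-11.62 -43.37   7.19]
(510.5, -244, 160) -> [-11.45 -47.86   7.2 ]
turn -0.007685033086831439
```

Call:
drive_tool:
  increments:
    - [[0, -3, -6, 0.5, 0], [0, -6, -12, 1.5, 0], [0, -9.2, -18.2, 2.5, 0], [0, -9.8, -24.4, 3.5, 0], [0, -10.4, -30.6, 4.5, 0], [0, -11, -36.8, 5.5, 0], [0, -11.5, -43, 6.5, 0], [0, -11.5, -46, 6.5, 0]]

```text
clock: 2.1
tcp_pos: [513.2, -228.0, 166.1]
ee_rot: [-0.001, 0.088, 0.996, -0.001]
force: [0.3, 0.5, 0.1]
width: -0.1
```

Run:
```python
from h import *
from workcell import vision
c=vision.get_calibration("wrist"); im=vision.camera("wrist"); cv2.imwrite("pics/w1.png",im[:,:,::-1])
plan((510.5,-244,100),yaw=-0.168); print(c, proj(c,[[510.5,-244,55]]))
```

```text
t 2.15 tcp [ 510.7 -236.3  166.3] az 2.957 tilt [-0.002 -0.007 -1.   ] F [-2.6 -7.4  0.3] w 0.1
(510.5, -244, 100) -> [-0.12 -0.71  6.64]
turn -0.0164485404554795
{'K': array([[265.46795389,   0.        , 254.95624931],
       [  0.        , 265.46795389, 188.52188546],
       [  0.        ,   0.        ,   1.        ]]), 'k1': -0.05422929526922925, 'xyz': array([ 435.2216371 , -212.54087436,  308.26344562]), 'orientation': array([ 0.7571198 , -0.12127493, -0.09966772,  0.63413591])} [[237.96625373 185.69757559]]
```

View pics/w1.png

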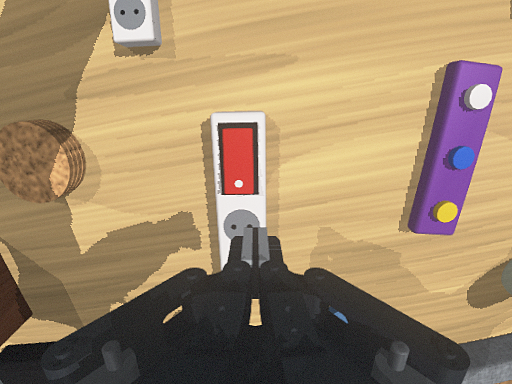

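The wrist view shows the dot at about (238,183). I predicted (238,186), so they agree. I'll take one settled look to refine it.

Call:
drive_tool:
  increments:
    - [[0, 0, -0.7, 0, -0.015], [0, 0, -0.7, 0, -0.015], [0, 0, -0.7, 0, -0.015]]

```text
clock: 2.52
tcp_pos: [510.1, -241.4, 166.4]
ee_rot: [-0.001, 0.083, 0.997, -0.003]
force: [-0.0, 0.3, 0.9]
width: -0.2
```

Run:
```python
from h import *
from workcell import vision
c=vision.get_calibration("wrist"); im=vision.camera("wrist"); cv2.imwrite("pics/w2.png",im[:,:,::-1])
a=im[100:260,190:350,::-1]
cv2.imwrite("pics/w2c.png",cv2.resize(a,(600,600),interpolation=cv2.INTER_CUBIC))
b=im[40:250,390:512].astype(int)
g=im.astype(int)
m=(g[:,:,0]>170)&(g[:,:,1]>130)&(g[:,:,2]<60); ys,xs=np.nonzero(m&(np.arange(512)>400)); print("yellow px",xs.mean(),ys.mean(),len(xs),at(c,(xs.mean(),ys.mean()),31))
m=(g.min(2)>150); m[:150]=0;m[200:]=0;m[:,:228]=0;m[:,250:]=0; ys,xs=np.nonzero(m);print("dot",xs.mean(),ys.mean(),len(xs),at(c,(xs.mean(),ys.mean()),55))
plan((510.5,-244,100),yaw=-0.168)
```

```text
yellow px 460.0952380952381 216.45238095238096 42 [594.65941417 -11.03574721  31.        ]
dot 232.7891737891738 179.38176638176637 351 [ 500.25548637 -261.72668183   55.        ]
t 2.58 tcp [ 510.2 -241.3  166.4] az 2.975 tilt [-0.002 -0.007 -1.   ] F [-1.4  0.5  0.6] w -0.0
(510.5, -244, 100) -> [-0.08 -0.21  6.65]
turn 0.0011526106269492686
```

View pics/w2c.png

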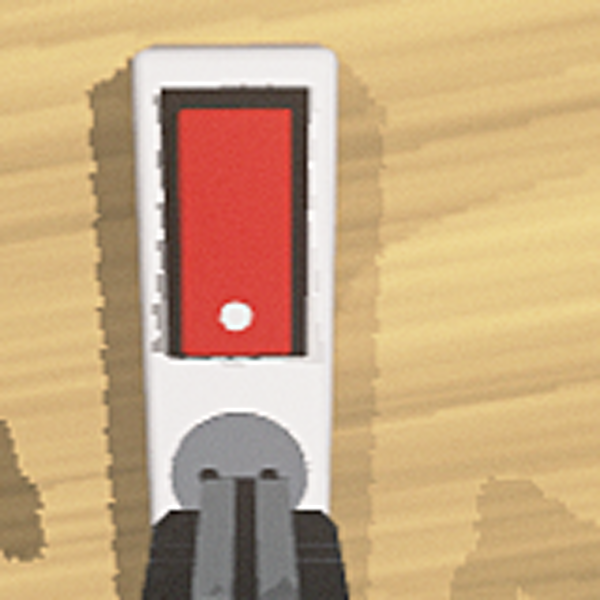

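Run:
```python
from h import *
from workcell import vision,readout
c=vision.get_calibration("wrist"); s=readout.get_state()
print(at(c,(252.7,184.2),55),proj(c,s["tcp_pos"]),proj(c,[510,-244,55]))
plan((511,-243.5,90),(511,-243.5,62),(511,-243.5,52),(511,-243.5,47))
```

```text
[ 508.53569584 -243.01631486   55.        ] [[253.12710864 240.79216794]] [[251.97869283 185.73288445]]
t 2.58 tcp [ 510.2 -241.3  166.4] az 2.975 tilt [-0.002 -0.007 -1.   ] F [-1.4  0.5  0.6] w -0.0
(511, -243.5, 90) -> [-0.12 -0.15  7.65]
(511, -243.5, 62) -> [-0.13 -0.13 10.45]
(511, -243.5, 52) -> [-0.13 -0.12 11.45]
(511, -243.5, 47) -> [-0.13 -0.12 11.95]
```

Call:
drive_tool:
  increments:
    - [[0, -0.12, -0.15, 3, 0], [0, -0.12, -0.15, 6.5, 0], [0, -0.12, -0.15, 9, 0], [0, -0.12, -0.15, 10.3, 0], [0, -0.12, -0.15, 10.5, 0], [0, -0.12, -0.15, 10.5, 0]]

```text
clock: 3.32
tcp_pos: [511.5, -243.7, 62.2]
ee_rot: [-0.0, 0.083, 0.997, -0.003]
force: [0.6, -0.0, -0.2]
width: -0.1
```

Run:
```python
from h import *
plan((511,-243.5,56),(511,-243.5,51),(511,-243.5,47))
```

```text
t 3.33 tcp [ 511.5 -243.7   62.2] az 2.975 tilt [-0.001 -0.007 -1.   ] F [ 0.6 -0.  -0.2] w -0.1
(511, -243.5, 56) -> [0.06 0.01 0.62]
(511, -243.5, 51) -> [0.06 0.02 1.12]
(511, -243.5, 47) -> [0.06 0.02 1.52]
```

Call:
drive_tool:
  increments:
    - [[0, 0.05, 0, 0.5, 0], [0, 0.05, 0, 0.8, 0], [0, 0.05, 0, 1.0, 0], [0, 0.05, 0, 1.2, 0], [0, 0.05, 0, 1.3, 0], [0, 0.05, 0, 1.3, 0]]

```text
clock: 4.08
tcp_pos: [511.5, -243.8, 49.4]
ee_rot: [0.0, 0.083, 0.997, -0.004]
force: [2.8, -0.3, 3.0]
width: -0.7
```

Call:
drive_tool:
  increments:
    - [[0, 0, 0, 0.15, 0], [0, 0, 0, 0.3, 0], [0, 0, 0, 0.3, 0]]

```text
clock: 4.45
tcp_pos: [511.8, -243.9, 47.8]
ee_rot: [0.001, 0.083, 0.997, -0.003]
force: [-2.5, 2.2, 21.1]
width: -0.1
```

The force has reached 21 N, so the rocker is on its stop. I'll retract and check.

Call:
drive_tool:
  increments:
    - [[0, 0, 0, -1, 0], [0, 0, 0, -5, 0], [0, 0, 0, -10, 0], [0, 0, 0, -12, 0], [0, 0, 0, -12, 0], [0, 0, 0, -12, 0]]

```text
clock: 5.2
tcp_pos: [510.7, -242.7, 166.7]
ee_rot: [-0.0, 0.083, 0.997, -0.003]
force: [0.1, -0.1, -0.2]
width: -0.1
```

Run:
```python
from h import *
from workcell import vision
im=vision.camera("wrist"); im2=vision.camera("scene")
a=cv2.resize(im[100:260,190:350,::-1],(400,400),interpolation=cv2.INTER_CUBIC)
b=cv2.resize(im2[130:210,170:270,::-1],(400,320),interpolation=cv2.INTER_CUBIC)
b0=cv2.resize(cv2.imread("pics/scene0.png")[130:210,170:270],(400,320),interpolation=cv2.INTER_CUBIC)
cv2.imwrite("pics/w3.png",np.hstack([a,np.vstack([b[:200],b0[:200]])]))
plan((540,-50,170),(530,120,180),(475.3,257.5,170),yaw=-0.026)
```

```text
t 5.3 tcp [ 510.7 -242.7  166.4] az 2.975 tilt [-0.001 -0.006 -1.   ] F [ 0.2 -0.6 -0.8] w 0.2
(540, -50, 170) -> [ 0.31 19.49 -0.48]
(530, 120, 180) -> [ 4.12 36.08 -1.58]
(475.3, 257.5, 170) -> [11.79 48.74 -0.66]
turn -0.14062847460397387
```

View pics/w3.png

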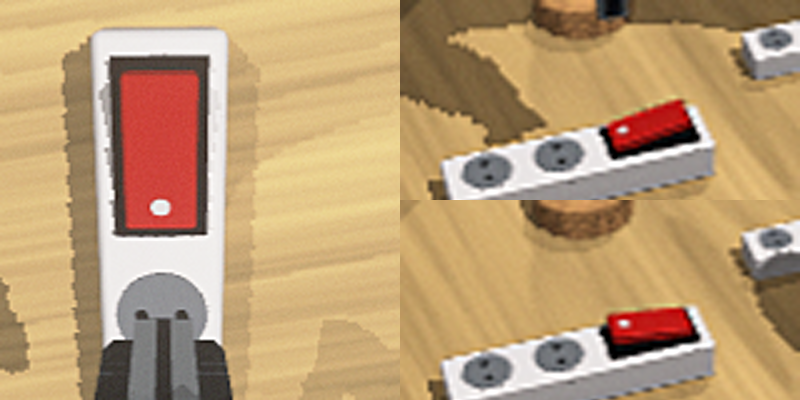

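The rocker has tipped: the dot half is now down and the far half is up. Next is the amplifier.

Call:
drive_tool:
  increments:
    - [[0, 0.2, 6, -0.5, 0], [0, 0.5, 12, -1, 0], [0, 1.5, 18.2, -1, 0], [0, 2.5, 24.4, -1, -0.04], [0, 4, 30.5, -1, -0.08], [0, 6.5, 36.2, -1, -0.12], [0, 9.2, 41.8, -1, -0.14], [0, 11.2, 46.5, -1, -0.14]]

```text
clock: 6.3
tcp_pos: [475.7, 236.6, 172.5]
ee_rot: [-0.002, 0.012, 1.0, -0.003]
force: [0.7, 0.3, -0.3]
width: 0.0
```

Call:
drive_tool:
  increments:
    - [[0, 0.3, 1, 0, 0], [0, 0.3, 1, 0, 0], [0, 0.3, 1, 0, 0]]

```text
clock: 6.68
tcp_pos: [473.6, 244.6, 172.1]
ee_rot: [-0.002, 0.014, 1.0, -0.004]
force: [-0.3, -0.5, 0.5]
width: 0.1
```

Run:
```python
from h import *
from workcell import vision
c=vision.get_calibration("wrist"); im=vision.camera("wrist"); cv2.imwrite("pics/w4.png",im[:,:,::-1])
print(proj(c,[[475.3,257.5,73],[473,183.5,73]]))
plan((475.3,257.5,170),yaw=-0.026)
g=im.astype(int); m=(g[:,:,1]>g[:,:,0]+50)&(g[:,:,1]>g[:,:,2]+50); ys,xs=np.nonzero(m); print(xs.mean(),ys.mean(),len(xs),at(c,(xs.mean(),ys.mean()),73))
```

```text
[[268.275115   190.8449328 ]
 [191.31177476 190.3842046 ]]
t 6.72 tcp [473.7 244.6 172.2] az 3.114 tilt [-0.003 -0.008 -1.   ] F [ 0.3 -0.3  0.4] w -0.3
(475.3, 257.5, 170) -> [-0.13  1.3   0.21]
turn -0.0018606111070242903
269.73571428571427 188.24714285714285 700 [472.72017558 258.92601507  73.        ]
```

View pics/w4.png

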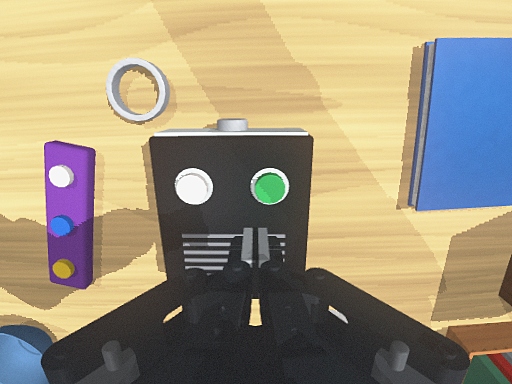

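The wrist view shows the green key at (270,188) and the white mute key at (194,187). The position estimates agree to about 2 mm, so I'll use (474, 258).

Run:
```python
from h import *
plan((474,258,170),(474,258,80))
```

```text
t 6.72 tcp [473.7 244.6 172.2] az 3.114 tilt [-0.003 -0.008 -1.   ] F [ 0.3 -0.3  0.4] w -0.3
(474, 258, 170) -> [0.   1.34 0.21]
(474, 258, 80) -> [-0.02  1.42  9.21]
```

Call:
drive_tool:
  increments:
    - [[0, 0, 1.35, 0.5, 0], [0, 0, 1.35, 3, 0], [0, 0, 1.4, 6.5, 0], [0, 0, 1.4, 8.6, 0], [0, 0, 1.4, 9.2, 0], [0, 0, 1.4, 9.2, 0]]

```text
clock: 7.48
tcp_pos: [474.0, 257.9, 80.1]
ee_rot: [-0.002, 0.014, 1.0, -0.004]
force: [0.5, -0.4, 0.7]
width: -0.3
```

Call:
drive_tool:
  increments:
    - [[0, 0, 0, 0.4, 0], [0, 0, 0, 0.7, 0], [0, 0, 0, 0.9, 0], [0, 0, 0, 1.1, 0], [0, 0, 0, 1.2, 0], [0, 0, 0, 1.2, 0]]

```text
clock: 8.22
tcp_pos: [474.1, 257.9, 68.1]
ee_rot: [-0.002, 0.014, 1.0, -0.004]
force: [0.1, 0.9, 1.0]
width: -0.0
```

Call:
drive_tool:
  increments:
    - [[0, 0, 0, 0.15, 0], [0, 0, 0, 0.25, 0], [0, 0, 0, 0.25, 0]]

```text
clock: 8.6
tcp_pos: [474.2, 258.0, 67.0]
ee_rot: [-0.001, 0.014, 1.0, -0.004]
force: [-5.2, -2.4, 19.7]
width: -0.3
```

Call:
drive_tool:
  increments:
    - [[0, 0, 0, -1, 0], [0, 0, 0, -5, 0], [0, 0, 0, -10, 0], [0, 0, 0, -10.5, 0], [0, -0.2, -1.4, -10.5, 0], [0, -0.2, -1.4, -10.5, 0], [0, -0.2, -1.4, -10.5, 0]]

```text
clock: 9.48
tcp_pos: [475.5, 244.0, 171.0]
ee_rot: [-0.002, 0.015, 1.0, -0.004]
force: [0.0, 0.8, -0.4]
width: -0.0
```

Run:
```python
from h import *
from workcell import vision
c=vision.get_calibration("wrist"); im=vision.camera("wrist"); im2=vision.camera("scene")
f=lambda x:cv2.resize(x,(400,300),interpolation=cv2.INTER_CUBIC)
s0=cv2.imread("pics/scene0.png");w4=cv2.imread("pics/w4.png")
w=lambda x:f(x[140:230,150:270+50-50]) 
k=lambda x:f(x[230:290,280:360])
cv2.imwrite("pics/c5.png",np.vstack([np.hstack([f(w4[130:235,150:290]),f(im[130:235,150:290,::-1])]),np.hstack([k(s0),k(im2[:,:,::-1])])]))
plan((593.5,-13.5,150),yaw=-0.252)
```

```text
t 9.57 tcp [475.7 244.6 171.3] az 3.113 tilt [-0.004 -0.008 -1.   ] F [-0.4  0.2 -0.3] w -0.3
(593.5, -13.5, 150) -> [-12.51 -25.45   2.29]
turn 0.22363759716392906
```

View pics/c5.png

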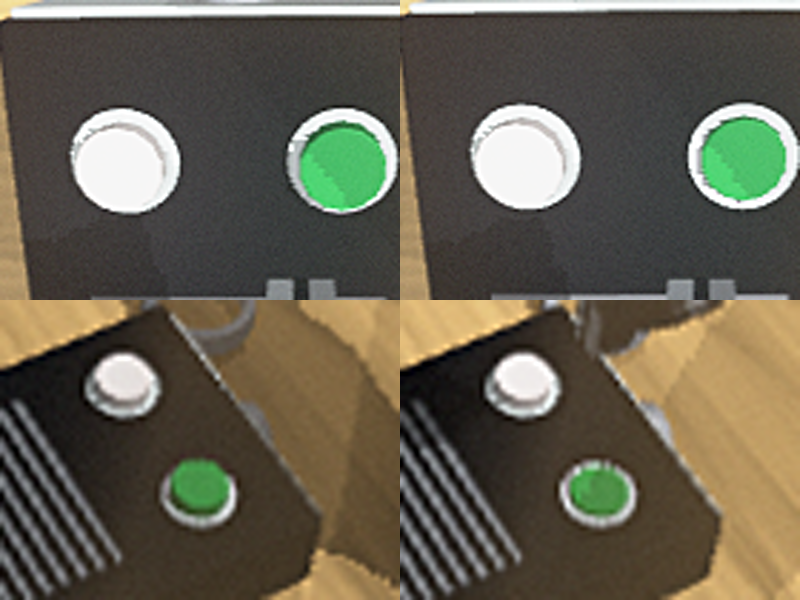

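The green key is in and staying in, and mute is untouched. Next is the yellow key.

Call:
drive_tool:
  increments:
    - [[0, -2.5, -5, 0, 0.04], [0, -5.2, -10.5, 0.5, 0.08], [0, -7.8, -15.5, 1, 0.12], [0, -10.2, -20, 1.5, 0.17], [0, -12, -24, 2, 0.22], [0, -12.5, -25.4, 2, 0.22], [0, -12.5, -25.4, 2, 0.22], [0, -12.5, -25.4, 2, 0.22]]

```text
clock: 10.58
tcp_pos: [593.0, -10.8, 152.8]
ee_rot: [-0.002, 0.122, 0.992, -0.004]
force: [-0.2, 1.3, -0.7]
width: -0.3
```

Run:
```python
from h import *
from workcell import vision
c=vision.get_calibration("wrist"); im=vision.camera("wrist"); cv2.imwrite("pics/w6.png",im[:,:,::-1])
print(proj(c,[[593.4,-12.7,31],[531,2.,31]]))
g=im.astype(int); m=((g[:,:,0]>g[:,:,2]+110)&(g[:,:,1]>g[:,:,2]+80)).astype(np.uint8)
n,l,st,ce=cv2.connectedComponentsWithStats(m)
for i in range(1,n):
    if 60<st[i,4]<3000: print(ce[i],st[i],at(c,ce[i],31))
plan((593.5,-13,150),yaw=-0.252)
```

```text
[[253.09983821 183.52820517]
 [252.0030188  120.18084507]]
[252.41189427 181.71365639] [241 170  24  24 454] [591.32200056 -12.90971467  31.        ]
t 10.62 tcp [593.1 -10.7 152.9] az 2.896 tilt [-0.004 -0.007 -1.   ] F [ 0.2 -0.   0.2] w -0.0
(593.5, -13, 150) -> [-0.1  -0.21  0.29]
turn 0.006630411861905827
```

View pics/w6.png

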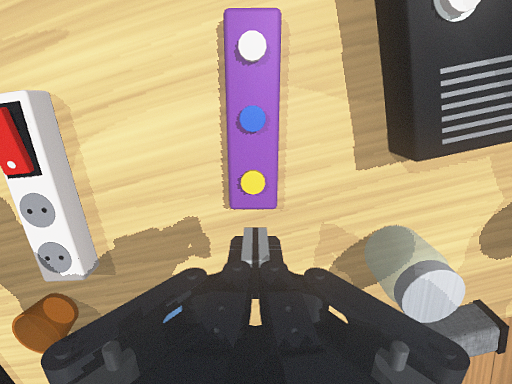

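Yellow is at (252,182), which puts it at (592.8, -13), in agreement with the earlier estimates. I'll descend to just above it.

Run:
```python
from h import *
plan((592.8,-13,150),(592.8,-13,36))
```

```text
t 10.62 tcp [593.1 -10.7 152.9] az 2.896 tilt [-0.004 -0.007 -1.   ] F [ 0.2 -0.   0.2] w -0.0
(592.8, -13, 150) -> [-0.03 -0.22  0.29]
(592.8, -13, 36) -> [-0.06 -0.14 11.69]
```

Call:
drive_tool:
  increments:
    - [[0, -0.04, -0.2, 2, 0], [0, -0.05, -0.15, 5, 0], [0, -0.05, -0.15, 8.5, 0], [0, -0.05, -0.15, 11, 0], [0, -0.05, -0.15, 11.7, 0], [0, -0.05, -0.15, 11.7, 0], [0, -0.05, -0.15, 11.7, 0]]

```text
clock: 11.5
tcp_pos: [593.5, -12.7, 37.1]
ee_rot: [-0.001, 0.122, 0.993, -0.003]
force: [-0.4, 0.9, 0.4]
width: -0.4
```

Run:
```python
from h import *
plan((592.8,-13,36),(592.8,-13,28))
```

```text
t 11.5 tcp [593.5 -12.7  37.1] az 2.897 tilt [-0.002 -0.007 -1.   ] F [-0.4  0.9  0.4] w -0.4
(592.8, -13, 36) -> [ 0.06 -0.05  0.11]
(592.8, -13, 28) -> [ 0.06 -0.04  0.91]
```

Call:
drive_tool:
  increments:
    - [[0, 0, 0, 0.4, 0], [0, 0, 0, 0.6, 0], [0, 0, 0, 0.75, 0], [0, 0, 0, 0.9, 0], [0, 0, 0, 1.0, 0], [0, 0, 0, 1.05, 0], [0, 0, 0, 1.05, 0]]

```text
clock: 12.38
tcp_pos: [593.8, -12.7, 26.7]
ee_rot: [-0.001, 0.122, 0.993, -0.003]
force: [0.5, 0.0, 4.3]
width: -0.2
```

Call:
drive_tool:
  increments:
    - [[0, -0.03, 0, 0.08, 0], [0, -0.03, 0, 0.12, 0], [0, -0.03, 0, 0.15, 0], [0, -0.03, 0, 0.15, 0]]

```text
clock: 12.88
tcp_pos: [593.8, -12.7, 26.0]
ee_rot: [-0.001, 0.122, 0.993, -0.003]
force: [-3.5, 1.2, 14.5]
width: -0.0
```

The key is at its stop (z = 26.0 mm, 14.5 N). Releasing straight up.

Call:
drive_tool:
  increments:
    - [[0, 0, 0, -0.4, 0], [0, 0, 0, -1.2, 0], [0, 0, 0, -5, 0], [0, 0, 0, -10, 0], [0, 0, 0, -12.6, 0], [0, 0, 0, -12.6, 0], [0, 0, 0, -12.6, 0]]

```text
clock: 13.75
tcp_pos: [593.3, -12.0, 151.1]
ee_rot: [-0.001, 0.122, 0.993, -0.003]
force: [0.5, -0.3, -0.0]
width: -0.1
```

Run:
```python
from h import *
from workcell import vision
c=vision.get_calibration("wrist"); im=vision.camera("wrist"); cv2.imwrite("pics/w7.png",im[:,:,::-1])
print(proj(c,[[593.4,-12.7,31],[531,2.,31]]))
g=im.astype(int); m=((g[:,:,0]>g[:,:,2]+110)&(g[:,:,1]>g[:,:,2]+80)).astype(np.uint8)
n,l,st,ce=cv2.connectedComponentsWithStats(m)
for i in range(1,n):
    if 60<st[i,4]<3000: print(ce[i],st[i],at(c,ce[i],31))
s=vision.camera("scene");t=vision.camera("top")
cv2.imwrite("pics/s7.png",s[:,:,::-1]);cv2.imwrite("pics/t7.png",t[:,:,::-1])
f=lambda x:cv2.resize(x[190:250,205:305],(400,240),interpolation=cv2.INTER_CUBIC)
a=np.hstack([f(cv2.imread("pics/scene0.png")),f(s[:,:,::-1])])
h=lambda x:cv2.resize(x[0:240,200:310],(165,360))
cv2.imwrite("pics/c7.png",np.vstack([a,cv2.copyMakeBorder(np.hstack([h(cv2.imread("pics/w6.png")),h(im[:,:,::-1])]),0,0,0,470,0)]))
plan((480,250,230))
```

```text
[[254.01914979 183.42023612]
 [253.03536684 119.63552677]]
[253.30634573 181.64332604] [242 170  24  24 457] [591.36763582 -12.94669004  31.        ]
t 13.9 tcp [593.2 -12.  150.7] az 2.897 tilt [-0.004 -0.006 -1.   ] F [ 0.2  0.7 -0.2] w -0.4
(480, 250, 230) -> [17.36 22.61 -8.05]
```

View pics/c7.png

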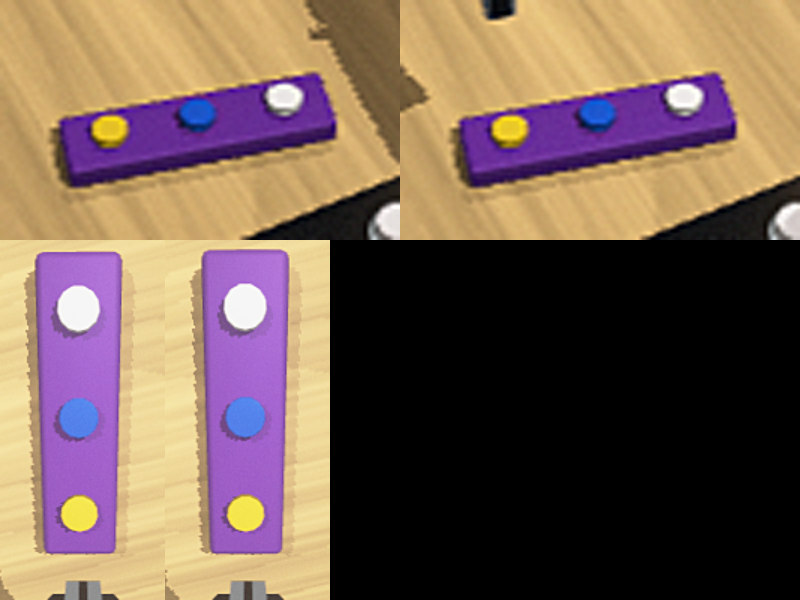

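View pics/s7.png

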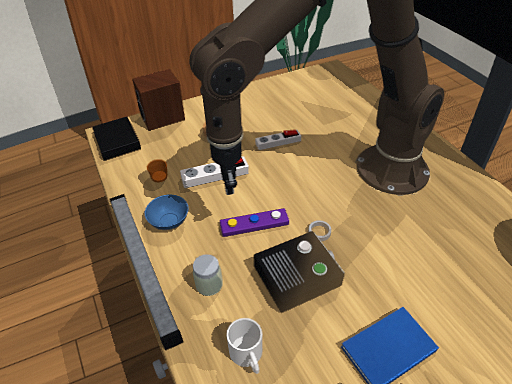

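The yellow key has come back up and the remote hasn't moved: yellow measures (591.4, -12.9) both before and after. The green key is in, mute is out, the bystanders are in place, and the arm is clear at z = 151 mm. Handing in.

Run:
```python
from workcell import order
print(order.finish_job())
```

```text
the job is handed in; nothing more can be done
None
```

The job is handed in at about 14 s: I pressed the rocker, the green key and the yellow key in that order, using the shut fingertips.

- **Power strip:** I used the 220 mm strip; the other one measured about 164 mm. I pressed the raised half until it stopped at 21 N, and pictures taken after I lifted off show it tipped over and staying there.
- **Amplifier:** the green power key went to its stop at 67 mm above the bench (73 mm out, minus 6 mm travel) at about 20 N. It stayed in, and the mute key is untouched.
- **Hand control:** the yellow key went fully in, at 26 mm above the bench and 14.5 N, and came back up when released. Its measured position before and after agrees to within 0.1 mm, so the hand control did not move. The blue and white keys were not touched.

In the last scene picture the ring, bowl, jar, mug, book and candle look unmoved, judged by eye. The arm hid the coasters there, and I saved a last top view but did not look at it. The position estimates from different cameras differed by 2–4 mm, within what the presses could tolerate, and no check failed.

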